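# Clear the wagon's plate and hover the car over it

## Robot

A 6-joint arm with a two-finger parallel gripper is mounted at the origin on the work surface. World frame = base frame: x ahead of the robot, y to its left, z up, the work surface at z = 0. Lengths are in m, angles in rad, forces in N, time in s.
With the tool pointing down it reaches from about 0.275 to 0.75 m from the base axis. Payload 10.2 kg.
Tool frame: the origin (TCP) lies on the centre line of the jaws, within the pads' length; the fingertips stand 22 mm ahead of it and the grasp point (between the pads) lies 3 mm ahead of it; y points along the fingers, x is the direction in which the jaws open and shut, and the axes are right-handed (so a half turn about y gives the same grasp; the last joint's range is limited). The gripper opens to 88 mm and grips with 3 to 60 N. Pads are 18 mm wide; open, the fingers measure 123 mm over their backs; the gripper's body (75 mm by 187 mm) begins 45 mm behind the grasp point.
Start: joints at [1.081, 0.313, 1.498, -0, 1.331, -0.223], TCP at [0.138, 0.506, 0.261] pointing down, gripper open.
Joint ranges: [-2.94, 2.94], [-0.97, 2.17], [0.19, 2.56], [-1.23, 4.37], [0.02, 3.11], [-2.88, 2.88]. Speed limits (rad/s): [2.39, 2.39, 3.01, 3.14, 3.14, 3.14].

## Interface

Orientations are given as a unit quaternion [w, x, y, z].
In Python, from rig import arm, imaging, ticket gives the robot as it stands.
- The arm moves only by the tool jog_arm, never from a script. Its argument "moves" is a list that holds one entry, the list of rows, each a list of 4 numbers: the shift along the tool's x, y, z in cm, then the turn about the tool's y in rad. In form: [[[dx, dy, dz, spin], ...]]. A call has 1 to 10 rows; each row is the pose to reach, as a shift and turn from the pose measured when the call began, along the tool's axes at that moment; what a row does not reach only later rows make up. A row lasts 1/12 s, in which the tool goes at most 41.7 mm and 7.16 degrees, less where a joint would pass 70% of its speed; a pose out of reach is approached as far as the arm can. A call with a gripper value outside its range is refused whole. "hand" is the closure in counts, from 0 (fully open) to 255 (shut), set as the call begins (left out, the last holds). The fingers move at their own pace and stop on an object; the grip force is fixed at half the most. Time passes only in rows, so rows that repeat a pose let the fingers close. It gives the time, the measured TCP pose, the force and the opening at its end, in the units of the state.
- arm.sense(): the state, without advancing time (a new reading comes with each control period).
- imaging.capture(name): name is "scene" or "top" or "wrist"; returns a dict with "img" (400x640x3 uint8, blue, green, red), "intrinsics" (3x3 intrinsics, pixels), "extrinsics" (4x4, takes a point from world to camera coordinates); the wrist camera has in their place "hand_eye" (4x4, takes a point from camera to tool coordinates, whose origin is the TCP and whose axes are the tool frame's). Camera axes: x right, y down, z forward; pixel columns grow to the right and rows downward; lengths in m; the calibration is good to about 2 mm. A picture is of the moment at which its call begins: read the wrist's pose just before it. There is no depth.
- ticket.sign_off(): hands the job in, once; it reports no verdict.
The state is a dict: "t": time; "joint_pos": joint angles; "joint_vel": joint speeds; "effort": joint torques, N m; "tool_pos": TCP position; "tcp_rot": TCP orientation; "force": force on the tool from outside, world axes, zero at the start; "wrist_torque": the same for the moment, N m; "width": opening from 0.0 (shut) to 1.0 (fully open).
Only numpy, scipy, OpenCV 4.12 (cv2) and the standard library are available. Lean on these libraries where they do the work, as an engineer would, in place of code of your own. Each camera call takes 0.05 s, during which the arm holds its last target.

## Task

Take the scraper block and sweep the three wood chips off the aluminium loading plate on the wagon, down onto the table, without touching them with the fingers, then put the scraper back down on the table. Pick the toy car up from the wooden dock, lift it over the grey crates and finish holding it level over the middle of the plate, lengthways along the wagon (nose either way), hovering a centimetre or two above the plate and touching nothing but the gripper, so that chocks can be set under it. Finish while still holding it there, and do not shift the crates or the two cars already on the wagon.

Things in the scene. Friction and masses are not known exactly. Their poses are not given: they have to be found in the camera images.
- scraper: scraper block standing on the table on its long edge: 20 thick (its x axis), 110 long (its y axis), 70 high, about 120 g, dark wood with a 12 high black rubber strip at the bottom; origin at the centre of its underside. To be gripped from above across the 20 thickness
- plate_top (a point): centre of the upper face of the aluminium loading plate, which is fixed on the wagon's deck and covers one of its three bays: 120 across the wagon (x axis), 112 along the wagon (y axis), 4 thick, two dark wheel tracks along y on it; its top lies 64 above the table. Bare open edges at -x and +x, flush with the wagon's sides: what is pushed past them falls to the table
- chip0: loose wood chip, 14 x 16 x 10 high, about 10 g, lying flat on the aluminium plate to begin with; origin at the centre of its underside
- chip1: loose wood chip, 14 x 16 x 10 high, about 10 g, lying flat on the aluminium plate to begin with; origin at the centre of its underside
- chip2: loose wood chip, 14 x 16 x 10 high, about 10 g, lying flat on the aluminium plate to begin with; origin at the centre of its underside
- car: the car to load, with a short cabin in the middle, alone on the wooden dock: toy car of white plastic with black rubber wheels (they do not turn), 34 wide (its x axis), 80 long (its y axis), 44 high, 80 g or so; origin at the centre of its underside at wheel-bottom level. The flat sides of the body run from 7 to 26 above its origin; grip it from above across the 34 width at mid-length
- crates: grey stacking crates, two stacks of two joined into one loose block standing between the dock and the wagon: 300 long (its x axis), 94 wide (its y axis), 120 high, 1.2 kg; origin at the centre of its underside. The car is lifted over it; must not be shifted
- pickup: pick-up with the cabin ahead of its middle: toy car of white plastic with black rubber wheels (they do not turn), 34 wide (its x axis), 80 long (its y axis), 44 high, 80 g or so; origin at the centre of its underside at wheel-bottom level. Stands on the wagon's deck in one of the bays not covered by the plate. Leave it alone.
- van: van with a long cabin: toy car of white plastic with black rubber wheels (they do not turn), 34 wide (its x axis), 80 long (its y axis), 44 high, 80 g or so; origin at the centre of its underside at wheel-bottom level. Stands on the wagon's deck in one of the bays not covered by the plate. Leave it alone.
- wagon: green plastic car-transporter wagon, fixed: 120 wide (its x axis), 360 long (its y axis), flat deck 60 above the table, three bays 120 apart along y (centres at y = -120, 0, +120); origin at table level under its centre. Beyond its -y end, clear of the bays, stand a turntable with an upright lever (centre 255 from the wagon's origin, knob 140 above the table) and an aluminium ramp: not part of the job
- dock: wooden loading dock, fixed block 180 (x axis) by 140 (y axis), 50 high; origin at the centre of its underside; the car to load stands on its flat top
Things that resemble listed ones, but are neither listed nor needed, are in the scene too. Of the things that look like the scraper, take the one that is farthest to the robot's right at the start.

How it is judged:
By the outcome, as a careful person would: the job done as asked, in the order asked, and still so for the second after the job is handed in, while the arm keeps its last pose, push and grip.
It also fails if it takes over 54 s, if anything falls off the work surface, if the arm or the gripper's body presses on something with over 40 N, if the wrist force passes 120 N, or if a joint passes its speed limit or range.

## Working session

There is one attempt and no reset: what is moved stays moved. The work goes in short steps, Python scripts to look and compute and a tool call to move; the robot and the scene stay as the last step left them, time stands still between calls to the robot, and variables do not carry over. Pictures are saved under pics/ and viewed, and the job is handed in when it is done.

Besides the shell and the picture viewer there is one more tool, called after "Request:" by a JSON object that holds its "op" and its "data". jog_arm: Moves the arm, as the interface text tells. Its arguments: {"type":"object","properties":{"moves":{"type":"array","items":{"type":"array","items":{"type":"array","items":{"type":"number"}}}},"hand":{"type":"number"}},"required":["moves"]}

```bash
ls; mkdir -p pics; python3 - <<'E'
from rig import arm, imaging
import cv2
s=arm.sense(); print({k:s[k] for k in ('t','tool_pos','tcp_rot','width','force')})
for n in ('scene','top','wrist'):
    c=imaging.capture(n); cv2.imwrite(f'pics/{n}0.png',c['img'])
    print(n,c['intrinsics'],c.get('extrinsics',c.get('hand_eye')))
E
```

```text
pics
{'t': 0.0, 'tool_pos': array([0.13832566, 0.50622971, 0.26018612]), 'tcp_rot': array([-0.56188537,  0.56224685,  0.42864512, -0.42944927]), 'width': 1.0008146528005144, 'force': array([ 0.42028949, -0.52277483, -0.11031507])}
scene [[419.58449856   0.         319.732601  ]
 [  0.         419.58449856 193.19279053]
 [  0.           0.           1.        ]] [[ 0.49271125  0.87019043  0.00206046 -0.29836696]
 [ 0.62006553 -0.34942456 -0.70243948 -0.27042859]
 [-0.61053613  0.34737746 -0.7117405   1.31599259]
 [ 0.          0.          0.          1.        ]]
top [[485.33552801   0.         324.9059192 ]
 [  0.         485.33552801 205.7829745 ]
 [  0.           0.           1.        ]] [[-0.00866325 -0.99991822  0.00940789  0.03127551]
 [-0.99817315  0.00808478 -0.05987487  0.56707063]
 [ 0.05979391 -0.00990941 -0.99816156  1.24688277]
 [ 0.          0.          0.          1.        ]]
wrist [[322.11178016   0.         317.60202396]
 [  0.         322.11178016 197.35609991]
 [  0.           0.           1.        ]] [[ 9.99999236e-01 -1.03544551e-03 -6.75687914e-04  1.22209747e-03]
 [ 3.08170788e-04 -3.20510681e-01  9.47244851e-01 -1.23222667e-01]
 [-1.19738562e-03 -9.47244336e-01 -3.20510117e-01  8.37923986e-02]
 [ 0.00000000e+00  0.00000000e+00  0.00000000e+00  1.00000000e+00]]
```

View pics/scene0.png

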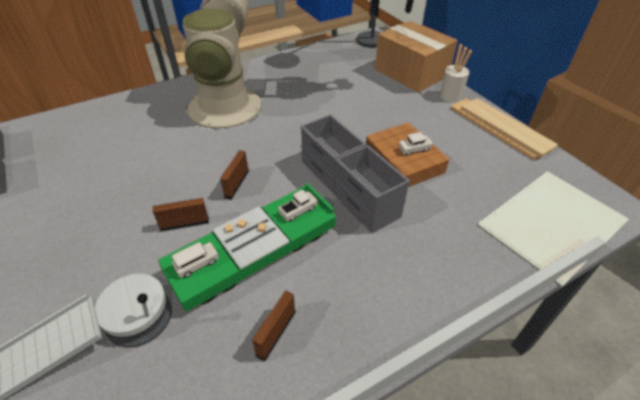

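View pics/top0.png

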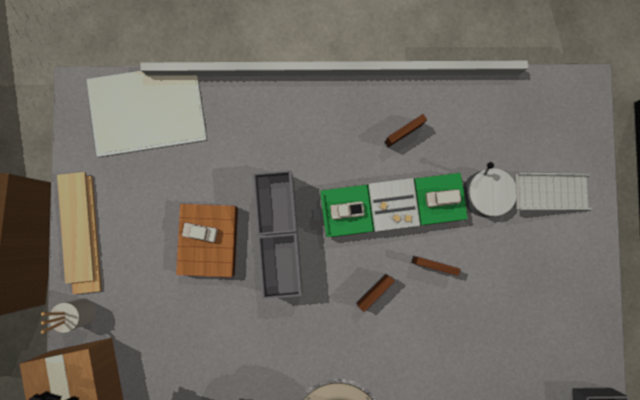

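View pics/wrist0.png

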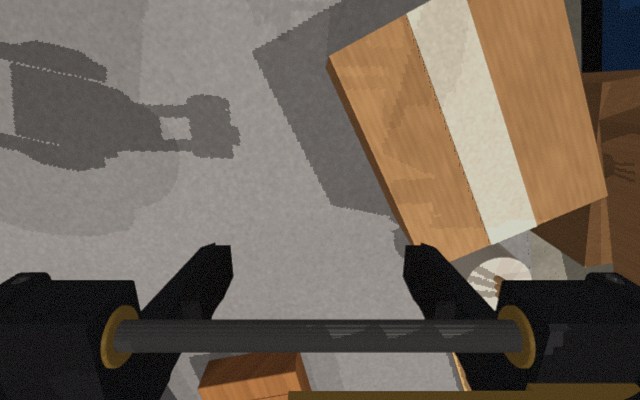

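```bash
cat > h.py <<'E'
import numpy as np, cv2
from scipy.spatial.transform import Rotation as R
from rig import arm, imaging
def ray(K,E,uv):
    d=np.linalg.inv(K)@[uv[0],uv[1],1.]; Rm=E[:3,:3]
    return -Rm.T@E[:3,3], Rm.T@d
def at_z(K,E,uv,z):
    o,d=ray(K,E,uv); return o+d*(z-o[2])/d[2]
def proj(K,E,p):
    p=np.atleast_2d(p); c=p@E[:3,:3].T+E[:3,3]; q=c@K.T; return q[:,:2]/q[:,2:]
def rot(s): q=s['tcp_rot']; return R.from_quat([q[1],q[2],q[3],q[0]]).as_matrix()
def wristE(s,he):
    T=np.eye(4);T[:3,:3]=rot(s);T[:3,3]=s['tool_pos']; return np.linalg.inv(T@he)
def cam(n):
    s=arm.sense(); c=imaging.capture(n)
    E=c['extrinsics'] if 'extrinsics' in c else wristE(s,c['hand_eye'])
    return c['img'],c['intrinsics'],E,s
def crop(img,x0,y0,x1,y1,f,name):
    cv2.imwrite(name,cv2.resize(img[y0:y1,x0:x1],None,fx=f,fy=f,interpolation=cv2.INTER_CUBIC))
E
python3 - <<'E'
from h import *
img=cv2.imread('pics/top0.png')
crop(img,310,165,480,310,4.6,'pics/topA.png')
crop(img,170,165,310,305,4,'pics/topB.png')
img=cv2.imread('pics/scene0.png')
crop(img,140,140,350,320,3.3,'pics/scA.png')
print(rot(arm.sense()))
E
```

```text
[[ 2.63668569e-01 -4.58602938e-04 -9.64613226e-01]
 [ 9.64612926e-01 -7.95263903e-04  2.63668865e-01]
 [-8.88041395e-04 -9.99999579e-01  2.32688227e-04]]
```

View pics/topA.png

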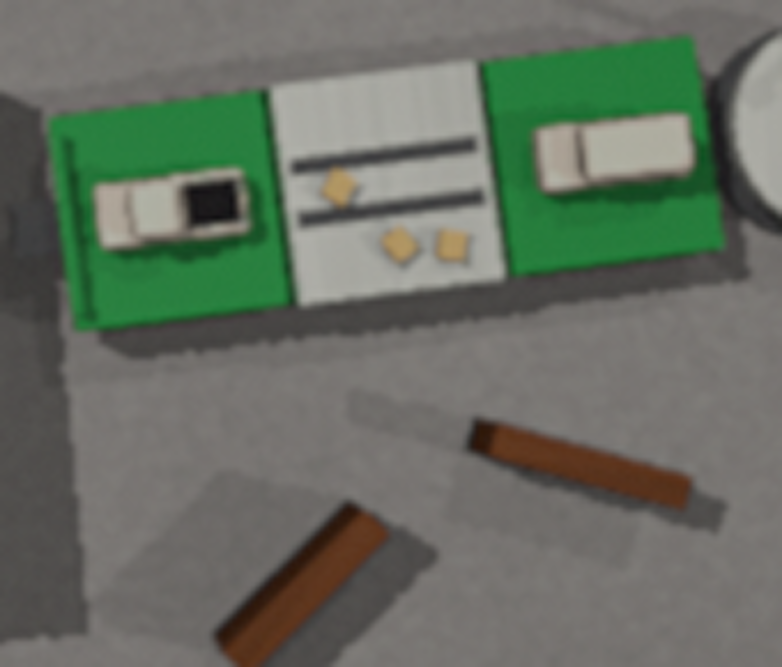

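View pics/topB.png

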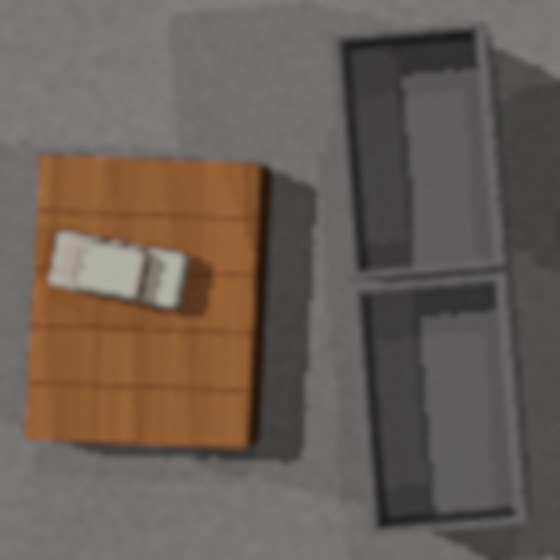

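View pics/scA.png

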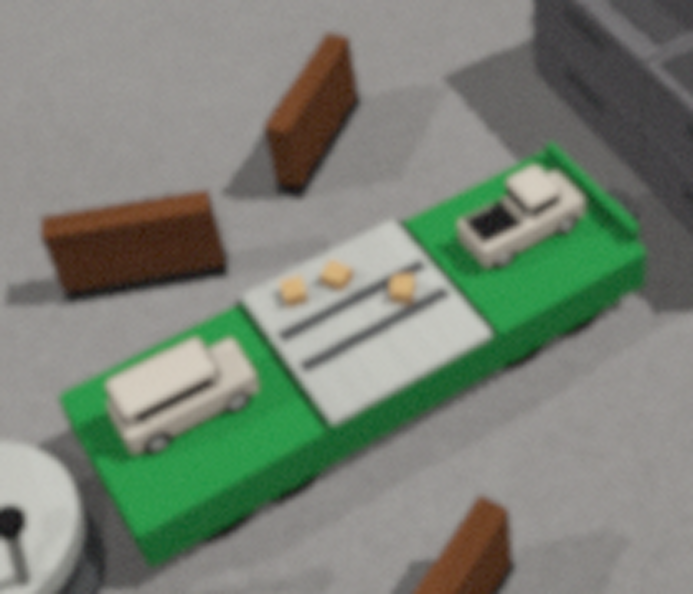

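```bash
cat > m1.py <<'E'
from h import *
c=imaging.capture('top');K,E=c['intrinsics'],c['extrinsics']
def A(p,z): return at_z(K,E,((p[0]+.5)/4.6-.5+310,(p[1]+.5)/4.6-.5+165),z)
def B(p,z): return at_z(K,E,((p[0]+.5)/4-.5+170,(p[1]+.5)/4-.5+165),z)
np.set_printoptions(precision=4,suppress=True)
print('cam',ray(K,E,(0,0))[0])
def show(n,P):
    P=np.array(P)[:,:2]; print(n,'c',P.mean(0),'\n',P, 'edges',[round(float(np.linalg.norm(P[i]-P[i-1])),4) for i in range(len(P))])
show('scr',[A(p,.07) for p in [(497,423),(692,480),(685,508),(489,455)]])
show('wag',[A(p,.06) for p in [(48,117),(690,37),(724,247),(78,328)]])
show('plate',[A(p,.064) for p in [(268,89),(480,60),(507,280),(298,306)]])
show('chips',[A(p,.074) for p in [(340,187),(400,245),(453,245)]])
show('car',[B(p,.076) for p in [(60,232),(187,250),(180,310),(50,285)]])
show('cr',[B(p,.12) for p in [(338,40),(486,26),(524,520),(376,526)]])
show('look',[at_z(K,E,p,.07) for p in [(406,130),(436,266),(376,292)]])
show('pickup',[A(p,.086) for p in [(95,183),(247,170),(250,233),(100,247)]])
show('van',[A(p,.09) for p in [(535,125),(692,115),(693,175),(543,192)]])
E
python3 m1.py
```

```text
cam [0.4917 0.039  1.2782]
scr c [ 0.4121 -0.2523] 
 [[ 0.4359 -0.2021]
 [ 0.4044 -0.3069]
 [ 0.3894 -0.3027]
 [ 0.4188 -0.1975]] edges [0.0178, 0.1094, 0.0155, 0.1093]
wag c [ 0.5675 -0.1458] 
 [[ 0.6046  0.0389]
 [ 0.646  -0.3148]
 [ 0.5302 -0.3305]
 [ 0.4891  0.0234]] edges [0.1165, 0.3561, 0.1168, 0.3564]
plate c [ 0.5664 -0.1465] 
 [[ 0.6186 -0.0816]
 [ 0.6337 -0.198 ]
 [ 0.5131 -0.2104]
 [ 0.5    -0.0962]] edges [0.1195, 0.1174, 0.1212, 0.1149]
chips c [ 0.5428 -0.1497] 
 [[ 0.564  -0.1188]
 [ 0.5324 -0.1508]
 [ 0.5321 -0.1795]] edges [0.0685, 0.045, 0.0287]
car c [0.5016 0.3373] 
 [[0.5249 0.3739]
 [0.5131 0.2956]
 [0.4762 0.2998]
 [0.4923 0.3798]] edges [0.0331, 0.0792, 0.0371, 0.0816]
cr c [0.4956 0.1413] 
 [[0.6373 0.1965]
 [0.6451 0.1079]
 [0.3512 0.0868]
 [0.3486 0.1741]] edges [0.2896, 0.089, 0.2946, 0.0874]
look c [ 0.5053 -0.1746] 
 [[ 0.7539 -0.1791]
 [ 0.4122 -0.2473]
 [ 0.3498 -0.0973]] edges [0.4123, 0.3484, 0.1625]
pickup c [ 0.5526 -0.0276] 
 [[ 0.5665  0.014 ]
 [ 0.5728 -0.0675]
 [ 0.539  -0.0687]
 [ 0.5322  0.0116]] edges [0.0344, 0.0817, 0.0338, 0.0806]
van c [ 0.5808 -0.2647] 
 [[ 0.5954 -0.2217]
 [ 0.6002 -0.3061]
 [ 0.5679 -0.3058]
 [ 0.5595 -0.2252]] edges [0.0361, 0.0845, 0.0322, 0.081]
```

```bash
cat >> h.py <<'E'
np.set_printoptions(precision=4,suppress=True)
def yaw(s): r=rot(s); return np.degrees(np.arctan2(r[1,0],r[0,0]))
def go(pos,yw):
    s=arm.sense(); d=rot(s).T@(np.array(pos)-s['tool_pos'])*100
    sp=-(yw-yaw(s)); sp=(sp+180)%360-180
    print('t',round(s['t'],2),'pos',s['tool_pos'],'yaw',round(yaw(s),2),'tilt',np.round(rot(s)[2],4),'F',s['force'],'w',round(s['width'],3))
    print('cm',d,'spin',round(np.radians(sp),4),'q1,q6',s['joint_pos'][[0,5]])
E
python3 - <<'E'
from h import *
go([.412,-.252,.20],-16.3)
E
```

```text
t 0.2 pos [0.1384 0.5063 0.2604] yaw 74.71 tilt [-0.0007 -1.      0.0002] F [ 0.7554 -0.3491 -0.2843] w 1.004
cm [-65.9308   6.0806 -46.3876] spin 1.5885 q1,q6 [ 1.0806 -0.2234]
```

Request:
{"op": "jog_arm", "data": {"moves": [[[-3,0,-2,0.08],[-6.5,0,-4.5,0.16],[-10,0,-7,0.24],[-13,0,-9,0.32],[-16.5,0,-11.5,0.4],[-20,0,-14,0.48],[-23,0,-16,0.56],[-26.5,0,-18.5,0.64],[-30,0,-21,0.72],[-33,0,-23,0.8]]]}}

```text
t: 1.03
tool_pos: [0.2732, 0.1255, 0.2608]
tcp_rot: [-0.685, 0.685, 0.175, -0.175]
force: [1.4, 0.1, -0.0]
width: 1.004
```

```bash
python3 - <<'E'
from h import *
go([.412,-.252,.20],-16.3)
E
```

```text
t 1.03 pos [0.2732 0.1255 0.2608] yaw 28.68 tilt [ 0.0003 -1.     -0.0009] F [ 1.3663  0.1308 -0.0025] w 1.004
cm [ -5.9448   6.1103 -39.7776] spin 0.785 q1,q6 [ 0.0341 -0.4662]
```

Request:
{"op": "jog_arm", "data": {"moves": [[[-0.6,0.6,-4,0.08],[-1.2,1.2,-8,0.16],[-1.8,1.8,-12,0.24],[-2.4,2.4,-16,0.32],[-3,3,-20,0.4],[-3.6,3.6,-24,0.48],[-4.2,4.3,-28,0.56],[-4.8,4.9,-32,0.64],[-5.4,5.5,-36,0.72],[-5.9,6.1,-39.8,0.785]]]}}

```text
t: 1.87
tool_pos: [0.4127, -0.2543, 0.1995]
tcp_rot: [-0.7, 0.7, -0.102, 0.102]
force: [-0.1, 0.1, 0.3]
width: 1.003
```

```bash
python3 - <<'E'
from h import *
img,K,E,s=cam('wrist')
cv2.imwrite('pics/w1.png',img)
np.savez('w1.npz',K=K,E=E)
go([.412,-.252,.20],-16.3)
c,sn=np.cos(np.radians(-16.3)),np.sin(np.radians(-16.3))
P=[[.412+c*x-sn*y,-.252+sn*x+c*y,.07] for x,y in [(.01,.055),(.01,-.055),(-.01,-.055),(-.01,.055)]]
print(proj(K,E,P))
E
```

```text
t 1.92 pos [ 0.414 -0.259  0.198] yaw -16.93 tilt [ 0.0009 -1.     -0.0014] F [-2.5935 -1.2038 -2.6876] w 0.997
cm [-0.3952 -0.2017  0.6143] spin -0.0109 q1,q6 [-0.7992 -0.5034]
[[328.626  126.3746]
 [328.0027 253.5295]
 [305.2889 253.6563]
 [302.6792 126.5347]]
```

View pics/w1.png

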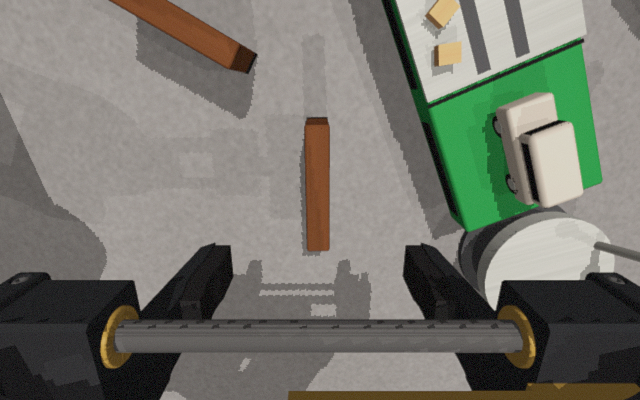

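Request:
{"op": "jog_arm", "data": {"moves": [[[-0.4,3,0.6,-0.01],[-0.4,6,0.6,-0.01],[-0.4,9,0.6,-0.01],[-0.4,11.5,0.6,-0.01],[-0.4,13.5,0.6,-0.01],[-0.4,14.4,0.6,-0.01],[-0.4,14.6,0.6,-0.01],[-0.4,14.6,0.6,-0.01]]]}}

```text
t: 2.58
tool_pos: [0.4121, -0.2524, 0.0522]
tcp_rot: [-0.699, 0.7, -0.1, 0.101]
force: [-0.4, -0.4, -0.5]
width: 0.999
```

```bash
python3 - <<'E'
from h import *
go([.412,-.252,.052],-16.3)
E
```

```text
t 2.58 pos [ 0.4121 -0.2524  0.0522] yaw -16.35 tilt [ 0.0007 -1.     -0.0014] F [-0.3578 -0.4377 -0.5231] w 0.999
cm [-0.0206  0.0205  0.0406] spin -0.0008 q1,q6 [-0.7923 -0.5061]
```

Request:
{"op": "jog_arm", "data": {"moves": [[[0,0,0,0],[0,0,0,0],[0,0,0,0],[0,0,0,0],[0,0,0,0],[0,0,0,0],[0,0,0,0],[0,0,0,0]]], "hand": 255}}

```text
t: 3.25
tool_pos: [0.4121, -0.2524, 0.0522]
tcp_rot: [-0.699, 0.7, -0.1, 0.101]
force: [-0.2, 0.1, 0.3]
width: 0.422
```

Still closing.

Request:
{"op": "jog_arm", "data": {"moves": [[[0,0,0,0],[0,0,0,0],[0,0,0,0],[0,0,0,0],[0,0,0,0]]]}}

```text
t: 3.67
tool_pos: [0.4121, -0.2524, 0.0522]
tcp_rot: [-0.699, 0.7, -0.1, 0.101]
force: [-0.4, 0.5, -0.9]
width: 0.222
```

```bash
python3 - <<'E'
from h import *
go([.412,-.252,.24],6.65)
w=np.radians(6.65); X=np.array([np.cos(w),np.sin(w)])
for d in (.045,-.085): print(d, np.array([.567,-.146])+X*d)
E
```

```text
t 3.67 pos [ 0.4121 -0.2524  0.0522] yaw -16.35 tilt [ 0.0008 -1.     -0.0013] F [-0.4008  0.4985 -0.9416] w 0.222
cm [ -0.0074 -18.7793   0.0129] spin -0.4014 q1,q6 [-0.7922 -0.5061]
0.045 [ 0.6117 -0.1408]
-0.085 [ 0.4826 -0.1558]
```

Request:
{"op": "jog_arm", "data": {"moves": [[[0,-0.5,0,0],[0,-2,0,0],[0,-4.5,0,0],[0,-7.5,0,-0.05],[0,-10.5,0,-0.12],[0,-13,0,-0.2],[0,-14.5,0,-0.28],[0,-15,0,-0.35],[0,-15,0,-0.4],[0,-15,0,-0.4]]]}}

```text
t: 4.5
tool_pos: [0.412, -0.2521, 0.2028]
tcp_rot: [-0.705, 0.707, 0.041, -0.041]
force: [-0.7, 0.2, -1.0]
width: 0.224
```

```bash
python3 - <<'E'
from h import *
img,K,E,s=cam('wrist')
cv2.imwrite('pics/w2.png',img)
go([.609,-.141,.20],6.65)
E
```

```text
t 4.55 pos [ 0.4119 -0.2521  0.2024] yaw 6.51 tilt [ 0.0002 -1.     -0.0016] F [ 0.1059  0.0271 -1.6083] w 0.225
cm [20.8395  0.2306  8.8024] spin -0.0024 q1,q6 [-0.792  -0.9053]
```

View pics/w2.png

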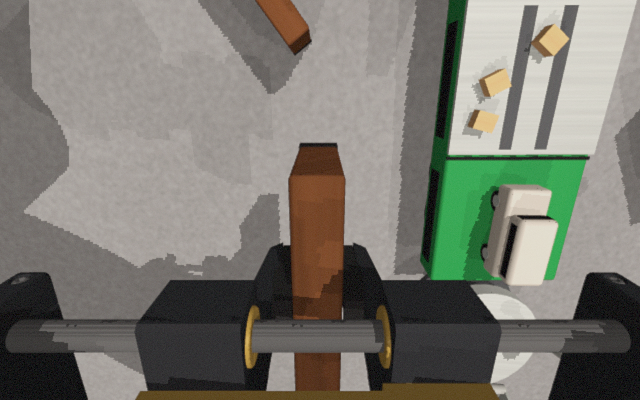

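```bash
cat > m2.py <<'E'
from h import *
img,K,E,s=cam('wrist')
f=lambda p,z: at_z(K,E,p,z)[:2]
w=np.radians(6.65);W=np.array([[np.cos(w),np.sin(w)],[-np.sin(w),np.cos(w)]])
c=np.array([.567,-.146])
for p,z in [((449,153),.064),((586,157),.064),((466,0),.064)]: print('plate',f(p,z),W@(f(p,z)-c))
for p in [(552,38),(495,80),(484,119)]: print('chip',f(p,.074),W@(f(p,.074)-c))
E
python3 m2.py
```

```text
plate [ 0.5153 -0.2058] [-0.0583 -0.0534]
plate [ 0.628  -0.1964] [ 0.0548 -0.0571]
plate [ 0.5006 -0.0972] [-0.0603  0.0561]
chip [ 0.5633 -0.116 ] [-0.0002  0.0302]
chip [ 0.5314 -0.1476] [-0.0356  0.0025]
chip [ 0.5311 -0.1758] [-0.0391 -0.0254]
```

Request:
{"op": "jog_arm", "data": {"moves": [[[1,0,0.4,0],[3.5,0,1.5,0],[7,0,3,0],[10.5,0,4.4,0],[14,0,5.9,0],[17,0,7.2,0],[19.5,0.1,8.2,0],[20.8,0.2,8.8,0],[20.8,0.2,8.8,0]]]}}

```text
t: 5.35
tool_pos: [0.6105, -0.1386, 0.1988]
tcp_rot: [-0.706, 0.706, 0.04, -0.041]
force: [-0.3, -0.9, -1.3]
width: 0.229
```

```bash
python3 - <<'E'
from h import *
img,K,E,s=cam('scene')
crop(img,200,60,360,320,2.3,'pics/s3.png')
go([.609,-.141,.118],6.65)
E
```

```text
t 5.4 pos [ 0.6093 -0.1398  0.199 ] yaw 6.54 tilt [-0.0014 -1.     -0.0005] F [-0.585   0.1159 -0.3907] w 0.223
cm [-0.0294  8.0978 -0.1125] spin -0.002 q1,q6 [-0.4123 -0.5261]
```

View pics/s3.png

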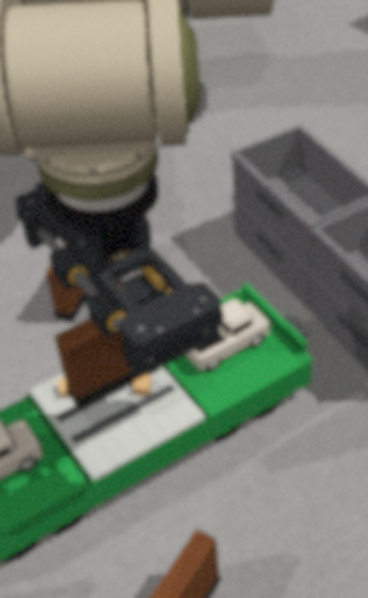

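Request:
{"op": "jog_arm", "data": {"moves": [[[0,1.5,-0.1,0],[0,3.5,-0.1,0],[0,5.5,-0.1,0],[0,7,-0.1,0],[0,7.7,-0.1,0],[0,8,-0.1,0],[0,8,-0.1,0]]]}}

```text
t: 5.98
tool_pos: [0.609, -0.1412, 0.119]
tcp_rot: [-0.706, 0.706, 0.039, -0.041]
force: [0.7, -0.2, -1.4]
width: 0.229
```

```bash
python3 - <<'E'
from h import *
img,K,E,s=cam('scene')
crop(img,200,140,360,300,3.6,'pics/s4.png')
cv2.imwrite('pics/w4.png',cam('wrist')[0])
go([.4776,-.1566,.1185],6.65)
E
```

```text
t 6.08 pos [ 0.6095 -0.1412  0.1201] yaw 6.51 tilt [ 0.     -1.     -0.0013] F [ 0.5846  0.3423 -1.9271] w 0.229
cm [-13.2839   0.1563  -0.0331] spin -0.0024 q1,q6 [-0.4142 -0.5273]
```

View pics/s4.png

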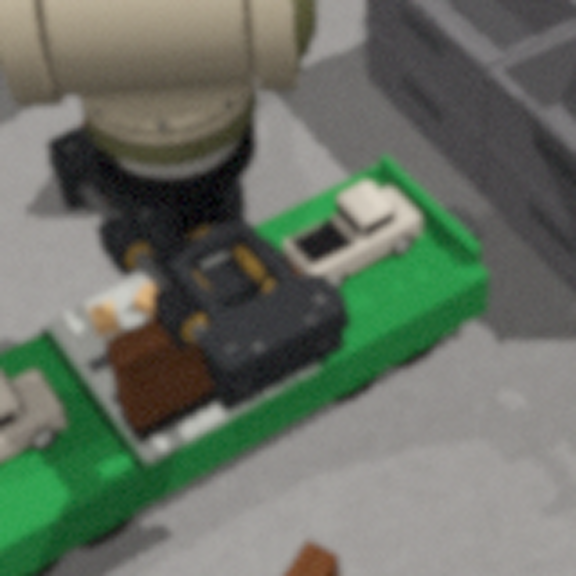

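View pics/w4.png

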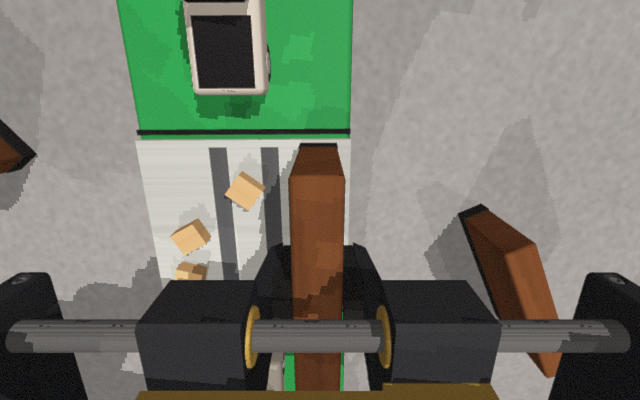

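Request:
{"op": "jog_arm", "data": {"moves": [[[-0.5,0.1,0,0],[-1.5,0.1,0,0],[-2.5,0.1,0,0],[-3.5,0.1,0,0],[-4.5,0.1,0,0],[-5.5,0.1,0,0],[-6.5,0.1,0,0],[-7.3,0.1,0,0],[-8,0.1,0,0],[-8,0.1,0,0]]]}}

```text
t: 6.92
tool_pos: [0.5292, -0.1504, 0.1195]
tcp_rot: [-0.705, 0.706, 0.04, -0.04]
force: [-0.5, -0.1, -1.2]
width: 0.222
```

```bash
python3 - <<'E'
from h import *
cv2.imwrite('pics/w5.png',cam('wrist')[0])
go([.4776,-.1566,.1185],6.65)
E
```

```text
t 6.97 pos [ 0.5298 -0.1504  0.1195] yaw 6.49 tilt [ 0.0004 -1.     -0.0016] F [ 0.4009  0.1939 -1.1893] w 0.221
cm [-5.2582  0.096  -0.0227] spin -0.0028 q1,q6 [-0.489  -0.6015]
```

View pics/w5.png

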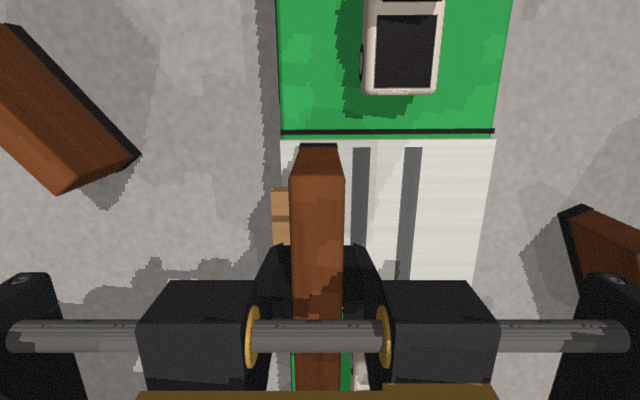

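Request:
{"op": "jog_arm", "data": {"moves": [[[-0.5,0.1,0,0],[-1.3,0.1,0,0],[-2.1,0.1,0,0],[-2.9,0.1,0,0],[-3.7,0.1,0,0],[-4.5,0.1,0,0],[-5.2,0.1,0,0],[-5.2,0.1,0,0]]]}}

```text
t: 7.63
tool_pos: [0.477, -0.1564, 0.1185]
tcp_rot: [-0.706, 0.706, 0.04, -0.04]
force: [-0.3, -0.2, -0.8]
width: 0.225
```

```bash
python3 - <<'E'
from h import *
cv2.imwrite('pics/w6.png',cam('wrist')[0])
crop(cam('scene')[0],140,140,350,320,3.3,'pics/s6.png')
go([.412,-.252,.14],-16.3)
E
```

```text
t 7.73 pos [ 0.4781 -0.1564  0.1186] yaw 6.46 tilt [ 0.0008 -1.     -0.0018] F [-0.2253  0.0763 -1.0989] w 0.22
cm [-7.646  -2.126  -8.7537] spin 0.3973 q1,q6 [-0.5491 -0.6613]
```

View pics/w6.png

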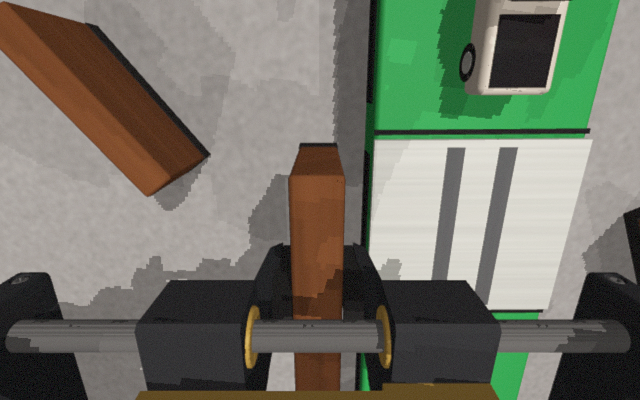

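View pics/s6.png

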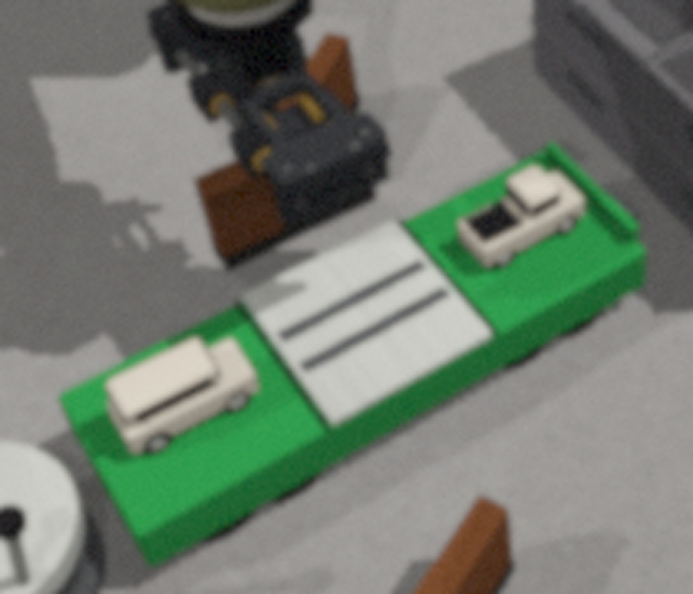

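Request:
{"op": "jog_arm", "data": {"moves": [[[0,-1,0,0],[0,-3,0,0],[-1,-5,-1,0.05],[-2.5,-6,-2.5,0.1],[-4,-6,-4.5,0.17],[-5.5,-6,-6.5,0.25],[-7,-6,-8,0.33],[-8,-6,-9.5,0.4],[-9,-6,-9.5,0.4],[-9,-6,-9.5,0.4]]]}}

```text
t: 8.57
tool_pos: [0.3984, -0.2611, 0.1791]
tcp_rot: [-0.699, 0.7, -0.101, 0.101]
force: [-0.3, 0.6, -0.1]
width: 0.225
```

```bash
python3 - <<'E'
from h import *
img,K,E,s=cam('wrist')
cv2.imwrite('pics/w7.png',img)
crop(cam('scene')[0],140,140,350,320,3.3,'pics/s7.png')
crop(cam('top')[0],310,165,480,310,4.6,'pics/t7.png')
go([.395,-.262,.0535],-16.3)
E
```

```text
t 8.72 pos [ 0.3998 -0.2601  0.179 ] yaw -16.33 tilt [ 0.0018 -1.     -0.0013] F [-0.6606  0.355  -0.5094] w 0.225
cm [-0.4302 12.5519 -0.297 ] spin -0.0006 q1,q6 [-0.8231 -0.5379]
```

View pics/w7.png

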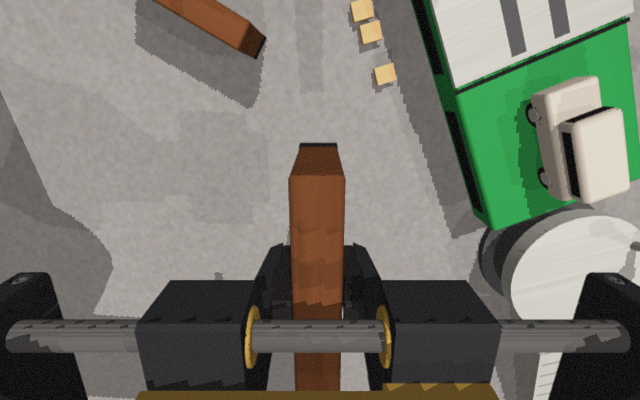

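View pics/t7.png

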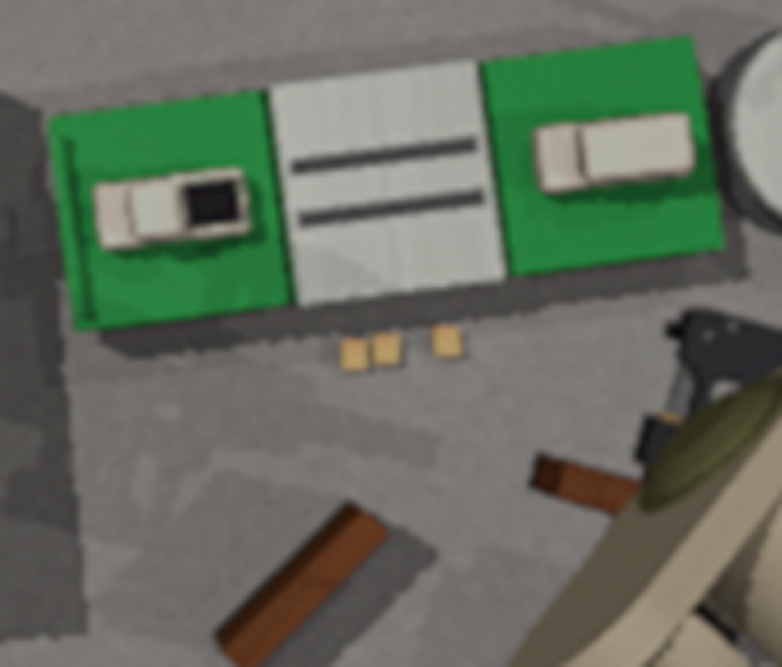

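View pics/s7.png

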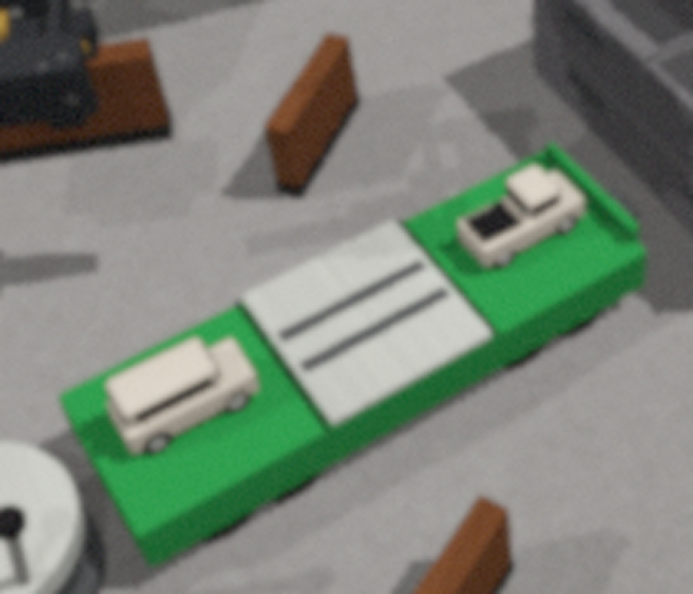

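Request:
{"op": "jog_arm", "data": {"moves": [[[-0.4,2,-0.3,0],[-0.4,5,-0.3,0],[-0.4,8,-0.3,0],[-0.4,10.5,-0.3,0],[-0.4,11.8,-0.3,0],[-0.4,12.3,-0.3,0],[-0.4,12.5,-0.3,0],[-0.4,12.65,-0.3,0],[-0.4,12.65,-0.3,0]]]}}

```text
t: 9.47
tool_pos: [0.3958, -0.2622, 0.0532]
tcp_rot: [-0.699, 0.701, -0.099, 0.101]
force: [0.4, -0.3, -1.0]
width: 0.22
```

Request:
{"op": "jog_arm", "data": {"moves": [[[0,0,0,0],[0,0,0,0],[0,0,0,0],[0,0,0,0],[0,0,0,0],[0,0,0,0],[0,0,0,0],[0,0,0,0]]], "hand": 0}}

```text
t: 10.13
tool_pos: [0.3958, -0.2622, 0.0533]
tcp_rot: [-0.699, 0.701, -0.099, 0.101]
force: [0.5, -0.4, 0.3]
width: 0.809
```

```bash
python3 - <<'E'
from h import *
go([.37,.02,.28],-16.3)
E
```

```text
t 10.13 pos [ 0.3958 -0.2622  0.0533] yaw -16.29 tilt [ 0.0031 -1.     -0.002 ] F [ 0.464  -0.3899  0.2525] w 0.809
cm [-10.3255 -22.7578  26.3219] spin 0.0001 q1,q6 [-0.8326 -0.5481]
```

Request:
{"op": "jog_arm", "data": {"moves": [[[0,-0.5,0,0],[0,-2,0,0],[0,-5,0,0],[0,-8.5,0,0],[0,-12,0,0],[0,-16,0,0],[0,-19,0,0],[0,-21,0,0],[0,-22,0,0],[0,-22,0,0]]]}}

```text
t: 10.97
tool_pos: [0.3956, -0.262, 0.275]
tcp_rot: [-0.698, 0.702, -0.098, 0.102]
force: [-0.4, -0.3, -0.6]
width: 0.998
```

```bash
python3 - <<'E'
from h import *
cv2.imwrite('pics/w8.png',cam('wrist')[0])
go([.40,.14,.28],-10)
E
```

```text
t 11.02 pos [ 0.3953 -0.2616  0.2732] yaw -16.29 tilt [ 0.0036 -1.     -0.0023] F [ 1.0717 -0.3239 -0.0949] w 1.002
cm [-10.8091  -0.809   38.679 ] spin -0.1098 q1,q6 [-0.8325 -0.5481]
```

View pics/w8.png

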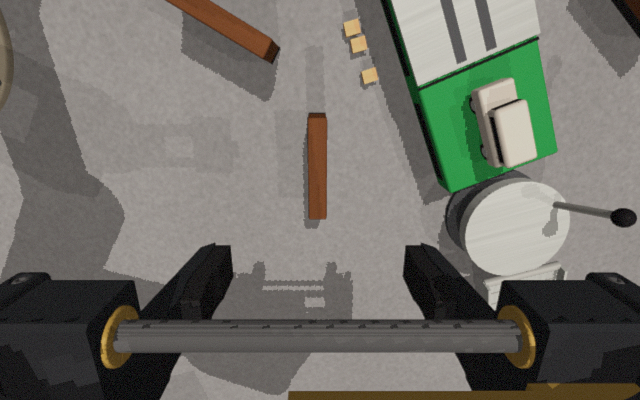

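```bash
python3 - <<'E'
from h import *
go([.50,.33,.25],-10)
E
```

```text
t 11.02 pos [ 0.3953 -0.2616  0.2732] yaw -16.29 tilt [ 0.0036 -1.     -0.0023] F [ 1.0717 -0.3239 -0.0949] w 1.002
cm [-6.552   2.1573 59.7284] spin -0.1098 q1,q6 [-0.8325 -0.5481]
```

Request:
{"op": "jog_arm", "data": {"moves": [[[-0.2,0,1.5,0],[-0.5,0,5,0],[-1,0,9,0],[-1.4,0,13,0],[-1.9,0,17,0],[-2.3,0,21,-0.02],[-2.7,0,25,-0.04],[-3.2,0,29,-0.06],[-3.6,0,33,-0.08],[-4,0,37,-0.1]]]}}

```text
t: 11.85
tool_pos: [0.46, 0.1068, 0.2703]
tcp_rot: [-0.703, 0.705, -0.065, 0.065]
force: [0.9, -1.0, 0.9]
width: 1.002
```

```bash
python3 - <<'E'
from h import *
go([.50,.32,.25],-10)
E
```

```text
t 11.85 pos [0.46   0.1068 0.2703] yaw -10.51 tilt [ 0.0002 -1.     -0.0032] F [ 0.9349 -0.9685  0.8844] w 1.002
cm [ 0.0442  1.965  21.6945] spin -0.0089 q1,q6 [-0.019   0.1652]
```

Request:
{"op": "jog_arm", "data": {"moves": [[[0,0,4,0],[0,0.5,8,0],[0,1,12,0],[0,1.5,15.5,-0.01],[0,2,18.5,-0.01],[0,2,20.7,-0.01],[0,2,21.7,-0.01],[0,2,21.7,-0.01],[0,2,21.7,-0.01]]]}}

```text
t: 12.6
tool_pos: [0.4994, 0.3194, 0.2486]
tcp_rot: [-0.703, 0.706, -0.062, 0.061]
force: [-0.1, 0.1, -0.7]
width: 1.0
```

```bash
python3 - <<'E'
from h import *
img,K,E,s=cam('wrist')
cv2.imwrite('pics/w9.png',img); np.savez('w9.npz',K=K,E=E)
go([.5016,.3373,.2],-10)
c,sn=np.cos(np.radians(-10)),np.sin(np.radians(-10))
P=[[.5016+c*x-sn*y,.3373+sn*x+c*y,.076] for x,y in [(.017,.04),(.017,-.04),(-.017,-.04),(-.017,.04)]]
print(proj(K,E,P))
E
```

```text
t 12.65 pos [0.4995 0.319  0.2491] yaw -9.98 tilt [-0.0008 -1.     -0.0041] F [ 0.1775 -0.1147  0.6869] w 0.999
cm [-0.1089  4.8986  1.8584] spin 0.0003 q1,q6 [0.372  0.5468]
[[335.9802 119.0769]
 [334.4572 203.087 ]
 [299.6154 203.0679]
 [297.994  119.0706]]
```

View pics/w9.png

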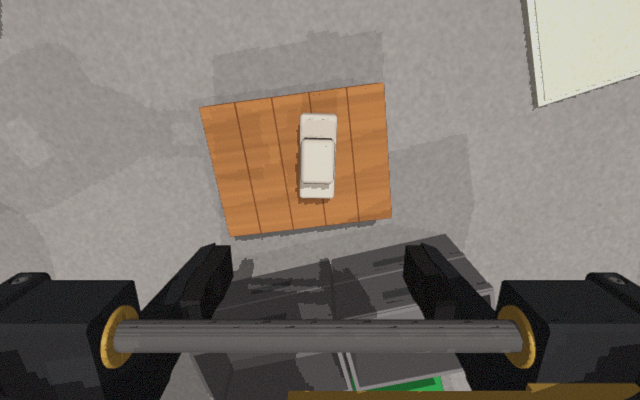

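```bash
python3 - <<'E'
from h import *
crop(cv2.imread('pics/w9.png'),260,90,380,220,4.6,'pics/w9c.png')
E
```

```text
(no output)
```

View pics/w9c.png

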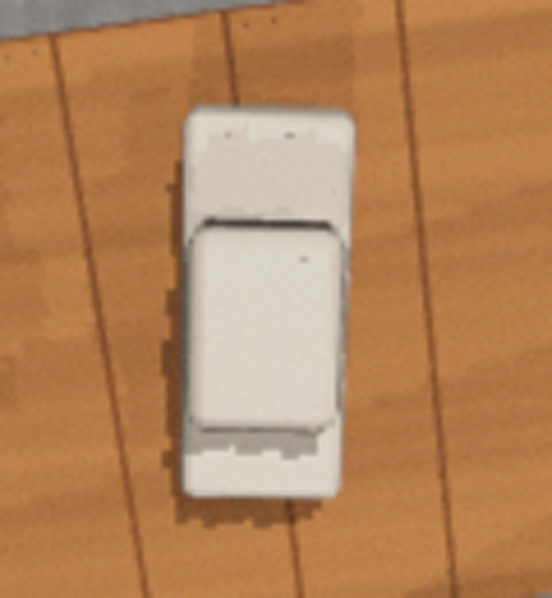

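```bash
python3 - <<'E'
from h import *
d=np.load('w9.npz');K,E=d['K'],d['E']
P=np.array([at_z(K,E,p,.076)[:2] for p in [(300,113.3),(337.2,113.5),(334.3,198),(299.6,198)]])
print(P,P.mean(0))
m1=(P[0]+P[1])/2;m2=(P[2]+P[3])/2;v=m1-m2;print(np.linalg.norm(v),np.degrees(np.arctan2(v[1],v[0])),np.linalg.norm(P[0]-P[1]),np.linalg.norm(P[2]-P[3]))
E
```

```text
[[0.4945 0.3843]
 [0.5271 0.3783]
 [0.5121 0.3002]
 [0.4789 0.306 ]] [0.5032 0.3422]
0.07970002621858889 78.9063354853984 0.03311128709657254 0.033677994727786105
```

```bash
python3 - <<'E'
from h import *
go([.5028,.341,.0755],-10.8)
E
```

```text
t 12.65 pos [0.4995 0.319  0.2491] yaw -9.98 tilt [-0.0008 -1.     -0.0041] F [ 0.1775 -0.1147  0.6869] w 0.999
cm [-0.0455 17.3469  2.2945] spin 0.0143 q1,q6 [0.372  0.5468]
```

Request:
{"op": "jog_arm", "data": {"moves": [[[0,1.5,1,0.014],[0,4.5,2,0.014],[0,8,2.3,0.014],[0,11,2.3,0.014],[0,13.5,2.3,0.014],[0,14.3,2.3,0.014],[0,14.5,2.3,0.014],[0,14.5,2.3,0.014]]]}}

```text
t: 13.32
tool_pos: [0.5038, 0.3405, 0.105]
tcp_rot: [-0.703, 0.705, -0.067, 0.067]
force: [-0.3, -0.0, 0.2]
width: 1.001
```

```bash
python3 - <<'E'
from h import *
cv2.imwrite('pics/w10.png',cam('wrist')[0])
crop(cam('scene')[0],330,80,470,220,4.2,'pics/s10.png')
go([.5028,.341,.0755],-10.8)
E
```

```text
t 13.42 pos [0.5041 0.341  0.1059] yaw -10.81 tilt [ 0.0018 -1.     -0.0024] F [ 0.1693  0.507  -0.5092] w 1.0
cm [-0.1366  3.0431 -0.0205] spin -0.0002 q1,q6 [0.4036 0.5939]
```

View pics/w10.png

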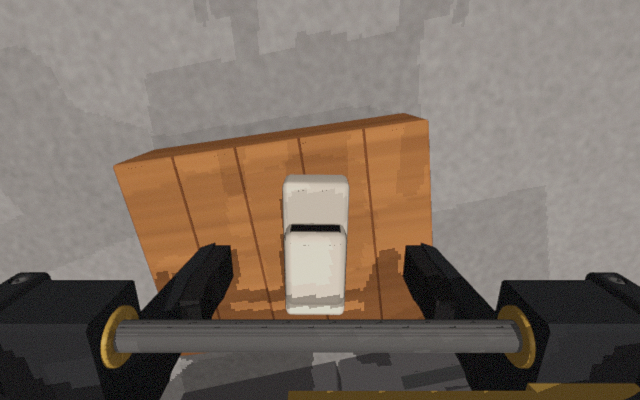

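View pics/s10.png

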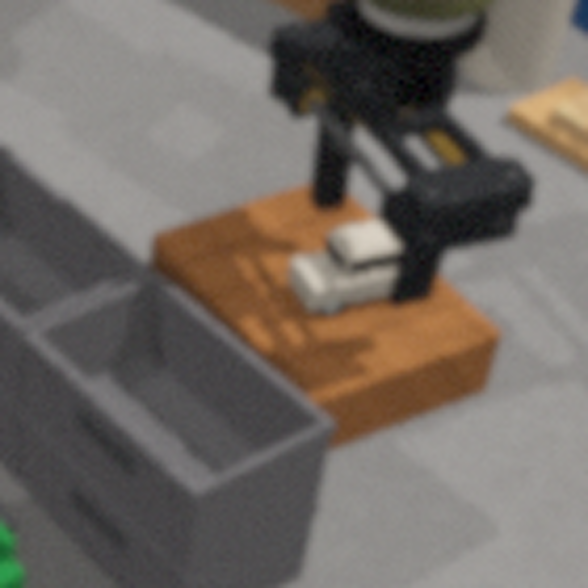

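```bash
python3 - <<'E'
from h import *
img,K,E,s=cam('wrist')
a=[at_z(K,E,p,.076)[:2] for p in [(284,179),(349,179)]]
m=(a[0]+a[1])/2; u=np.array([np.sin(np.radians(10.8)),np.cos(np.radians(10.8))])
print(a,m,m-u*.04)
go([.5028,.341,.0755],-10.8)
E
```

```text
[array([0.4959, 0.3859]), array([0.5273, 0.3799])] [0.5116 0.3829] [0.5041 0.3436]
t 13.47 pos [0.5041 0.3411 0.1059] yaw -10.8 tilt [ 0.0018 -1.     -0.0025] F [-0.0338 -0.1047  0.1569] w 0.998
cm [-0.1271  3.0365 -0.0297] spin 0.0 q1,q6 [0.4039 0.594 ]
```

Request:
{"op": "jog_arm", "data": {"moves": [[[0,1,0.1,0],[0,2,0.1,0],[0,2.7,0.1,0],[0,3,0.1,0],[0,3,0.1,0]]]}}

```text
t: 13.88
tool_pos: [0.5038, 0.3419, 0.0746]
tcp_rot: [-0.703, 0.705, -0.067, 0.066]
force: [-0.5, -0.5, 0.3]
width: 0.999
```

Request:
{"op": "jog_arm", "data": {"moves": [[[0,0,0,0],[0,0,0,0],[0,0,0,0],[0,0,0,0],[0,0,0,0],[0,0,0,0],[0,0,0,0],[0,0,0,0],[0,0,0,0],[0,0,0,0]]], "hand": 255}}

```text
t: 14.72
tool_pos: [0.5038, 0.3419, 0.0746]
tcp_rot: [-0.703, 0.705, -0.067, 0.066]
force: [0.1, -0.6, 0.8]
width: 0.38
```

Request:
{"op": "jog_arm", "data": {"moves": [[[0,0,0,0],[0,0,0,0]]]}}

```text
t: 14.88
tool_pos: [0.5038, 0.3419, 0.0746]
tcp_rot: [-0.703, 0.705, -0.067, 0.066]
force: [0.2, 0.5, 0.1]
width: 0.381
```

```bash
python3 - <<'E'
from h import *
go([.504,.341,.26],-10.8)
cv2.imwrite('pics/w11.png',cam('wrist')[0])
E
```

```text
t 14.88 pos [0.5038 0.3419 0.0746] yaw -10.8 tilt [ 0.0001 -1.     -0.0036] F [0.1994 0.4686 0.1039] w 0.381
cm [  0.0379 -18.5354  -0.1465] spin 0.0001 q1,q6 [0.4051 0.5954]
```

View pics/w11.png

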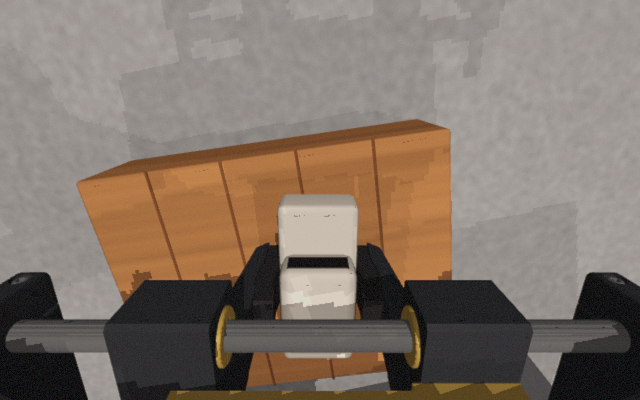

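Request:
{"op": "jog_arm", "data": {"moves": [[[0,-0.5,0,0],[0,-2,0,0],[0,-4.5,0,0],[0,-7.5,0,0],[0,-10.5,0,0],[0,-13.5,0,0],[0,-15.5,0,0],[0,-16.8,0,0],[0,-17.2,0,0]]]}}

```text
t: 15.68
tool_pos: [0.5043, 0.3427, 0.2495]
tcp_rot: [-0.703, 0.705, -0.065, 0.068]
force: [0.5, -0.2, -0.6]
width: 0.386
```

```bash
python3 - <<'E'
from h import *
go([.5665,-.1465,.247],6.6)
cv2.imwrite('pics/w12.png',cam('wrist')[0])
E
```

```text
t 15.68 pos [0.5043 0.3427 0.2495] yaw -10.79 tilt [ 0.0035 -1.     -0.0012] F [ 0.5306 -0.1999 -0.6473] w 0.386
cm [ 15.2666   0.3583 -46.8902] spin -0.3036 q1,q6 [0.4061 0.595 ]
```

View pics/w12.png

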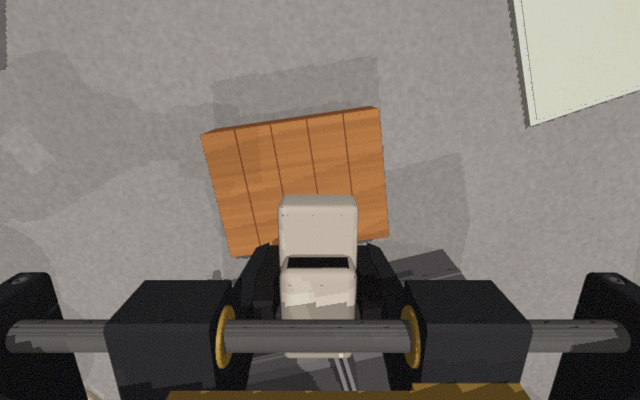

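Request:
{"op": "jog_arm", "data": {"moves": [[[0.2,0,-0.7,0],[0.7,0,-2.2,0],[1.5,0,-4.5,-0.02],[2.4,0,-7.5,-0.05],[3.4,0,-10.5,-0.08],[4.4,0,-13.5,-0.1],[5.4,0,-16.5,-0.12],[6.4,0,-19.5,-0.14],[7.4,0,-22.5,-0.16],[8.3,0,-25.5,-0.18]]]}}

```text
t: 16.57
tool_pos: [0.5374, 0.0746, 0.248]
tcp_rot: [-0.706, 0.708, -0.003, 0.003]
force: [0.6, -0.0, -1.3]
width: 0.381
```

```bash
python3 - <<'E'
from h import *
go([.5665,-.1465,.247],6.6)
E
```

```text
t 16.57 pos [0.5374 0.0746 0.248 ] yaw -0.44 tilt [ 0.0001 -1.     -0.0023] F [ 0.6288 -0.024  -1.2666] w 0.381
cm [  3.0738   0.1555 -22.0889] spin -0.1228 q1,q6 [-0.0771 -0.0689]
```

Request:
{"op": "jog_arm", "data": {"moves": [[[0.4,0,-3,-0.02],[0.8,0,-6,-0.04],[1.3,0,-9,-0.06],[1.7,0,-12,-0.08],[2.1,0,-15,-0.1],[2.5,0,-18,-0.12],[2.8,0,-20.2,-0.123],[3,0.1,-21.5,-0.123],[3.1,0.1,-22.1,-0.123],[3.1,0.1,-22.1,-0.123]]]}}

```text
t: 17.4
tool_pos: [0.5665, -0.1472, 0.2467]
tcp_rot: [-0.705, 0.707, 0.04, -0.041]
force: [0.3, 0.9, -0.2]
width: 0.386
```

```bash
python3 - <<'E'
from h import *
img,K,E,s=cam('wrist')
cv2.imwrite('pics/w13.png',img);np.savez('w13.npz',K=K,E=E)
go([.5665,-.1465,.105],6.6)
E
```

```text
t 17.45 pos [ 0.5666 -0.1462  0.247 ] yaw 6.6 tilt [-0.001  -1.     -0.0015] F [-0.3884  0.4239 -0.4161] w 0.378
cm [ 0.0052 14.2008 -0.01  ] spin -0.0001 q1,q6 [-0.4519 -0.5666]
```

View pics/w13.png

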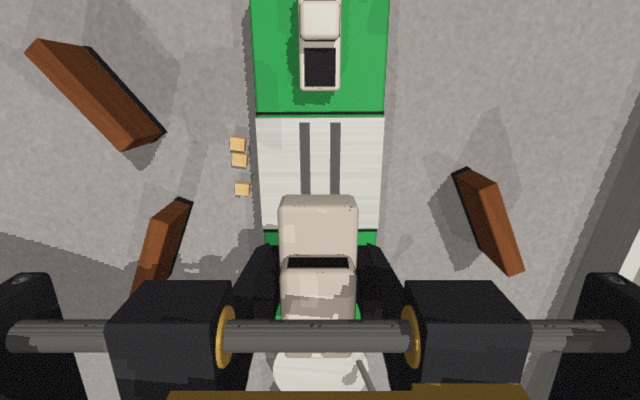

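```bash
python3 - <<'E'
from h import *
d=np.load('w13.npz');K,E=d['K'],d['E']
P=np.array([at_z(K,E,p,.064)[:2] for p in [(257,118),(383,118),(377,229.5),(263,229.5)]])
print(P,P.mean(0)); v=(P[0]+P[1]-P[2]-P[3])/2; print(np.linalg.norm(v),np.degrees(np.arctan2(v[1],v[0]))-90)
# car hood end in hand
for z in (.247-.0246+.026,): 
  a=[at_z(K,E,p,z)[:2] for p in [(279,196),(358,196),(282,356),(353,356)]]; print(np.array(a), np.mean(a,0))
E
```

```text
[[ 0.5041 -0.0954]
 [ 0.6199 -0.0822]
 [ 0.6338 -0.1941]
 [ 0.5162 -0.2076]] [ 0.5685 -0.1448]
0.11280890342861748 6.6091872826535365
[[ 0.5465 -0.1049]
 [ 0.5777 -0.1013]
 [ 0.5539 -0.1853]
 [ 0.5876 -0.1814]] [ 0.5664 -0.1432]
```

```bash
python3 - <<'E'
from h import *
go([.568,-.1475,.104],6.6)
E
```

```text
t 17.45 pos [ 0.5666 -0.1462  0.247 ] yaw 6.6 tilt [-0.001  -1.     -0.0015] F [-0.3884  0.4239 -0.4161] w 0.378
cm [ 0.1428 14.3009 -0.1265] spin -0.0001 q1,q6 [-0.4519 -0.5666]
```

Request:
{"op": "jog_arm", "data": {"moves": [[[0.1,1.5,-0.1,0],[0.1,4.5,-0.1,0],[0.1,7.5,-0.1,0],[0.1,10,-0.1,0],[0.1,12,-0.1,0],[0.1,13.3,-0.1,0],[0.1,14,-0.1,0],[0.1,14.3,-0.1,0],[0.1,14.3,-0.1,0],[0.1,14.3,-0.1,0]]]}}

```text
t: 18.28
tool_pos: [0.5679, -0.147, 0.1049]
tcp_rot: [-0.705, 0.707, 0.041, -0.041]
force: [0.3, 0.1, -0.3]
width: 0.386
```

```bash
python3 - <<'E'
from h import *
img,K,E,s=cam('wrist')
cv2.imwrite('pics/w14.png',img)
i2=cam('scene')[0]; crop(i2,180,150,350,310,4.5,'pics/s14.png'); cv2.imwrite('pics/s14f.png',i2)
cv2.imwrite('pics/t14.png',cam('top')[0])
go([.568,-.1475,.104],6.6)
E
```

```text
t 18.43 pos [ 0.5679 -0.1473  0.1049] yaw 6.6 tilt [ 0.0003 -1.     -0.0023] F [-0.0986 -0.0088  0.2092] w 0.384
cm [ 0.0095  0.0879 -0.0192] spin 0.0 q1,q6 [-0.4527 -0.5669]
```

View pics/w14.png

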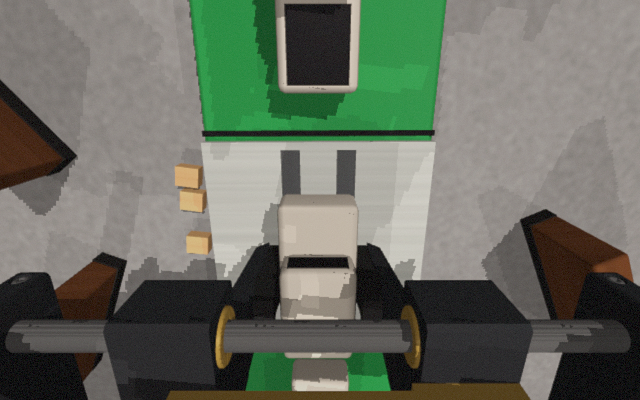

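View pics/s14.png

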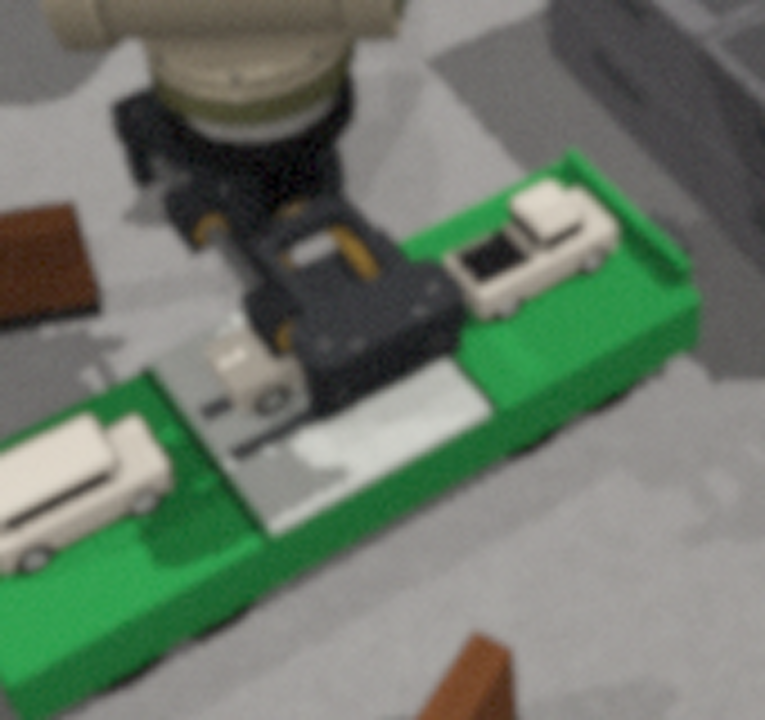

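View pics/t14.png

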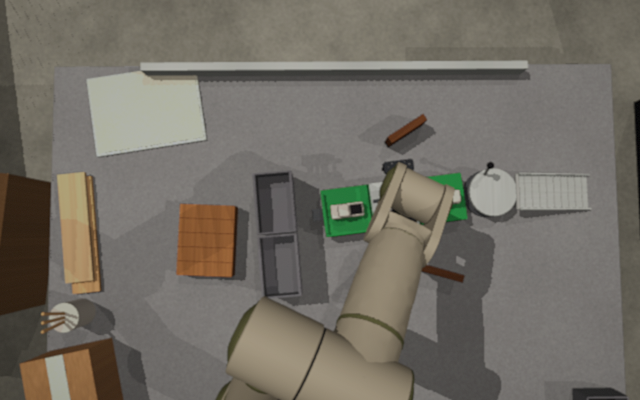

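```bash
python3 - <<'E'
from h import *
a=cv2.imread('pics/top0.png').astype(int);b=cv2.imread('pics/t14.png').astype(int)
print('crate diff',abs(a-b)[170:285,253:303].mean(),'pickup',abs(a-b)[185:230,325:365].mean())
from rig import ticket
print(ticket.sign_off()); s=arm.sense(); print(s['t'],s['tool_pos'],s['width'])
E
```

```text
crate diff 3.587072463768116 pickup 3.855185185185185
the job is handed in; nothing more can be done
None
the job is handed in; nothing more can be done
```

The job is done and handed in at about 18.4 s, with the arm still holding the car over the plate.

- **Scraper:** I gripped the rightmost of the three scraper-like blocks (top image, pixel 436,266). One pass towards the robot, about 2 mm above the plate, cleared all three chips. They lie on the table beside the wagon, and the plate showed empty in the scene, top and wrist pictures. I then stood the scraper back on the table, about 2 cm from where it started. It dropped about a millimetre on release and stayed upright.
- **Car:** I took it from the dock (33.5 mm measured between the pads) and carried it over the crates with its underside about 22 cm above the table, 10 cm clear of their tops. It now hangs over the middle of the plate, lengthways along the wagon, tilted no more than about 0.2°. Its wheels are about 16 mm above the plate by calculation, since I had no direct height measurement.
- **Last checks:**
  - The force reading was close to zero, and the grip width was steady.
  - The car is centred between the wheel tracks in the wrist picture.
  - The crates and pick-up look unmoved between the first and last top images.
  - The arm hid most of the van in the last top image, but the scene picture shows it in place.
- **Disagreements:** The top and wrist cameras differed by about 2 mm on the plate centre, so I used a value between them. They differed by about 5 mm on the car's position, where I leaned on the wrist view.

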